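# Turn the upside-down tumbler onto the mug warmer

### The job

The blue porcelain tumbler was left upside down on the drying tray: take it up with a light grip, lay it gently on its side on the dark rubber pad and let go, then take it again another way and stand it upright, mouth up, squarely on the plate of the mug warmer. It is thin porcelain: never squeeze it hard, knock it, press it down or drop it, and leave the other things on the desk where they are.

Things in the scene. Friction and masses are not known exactly. Their poses are not given: they have to be found in the camera images.
- tumbler: Square porcelain tumbler (cup without handle), blue, orange band round the outside by its mouth; 58 x 58 mm outside (flat sides, square to its x and y), 96 mm tall, walls 4 mm, base 8 mm, 0.17 to 0.32 kg. Origin: centre of its base's underside; z runs along its axis from base to mouth: down at the start (mouth on the tray), up when upright. A tilted gripper can turn it a quarter turn per grasp.
- tumbler_mid (a point): The blue tumbler's middle, on its axis 48 mm from its base's underside; same axes. It breaks if the finger pads press on it with over 90 N in all (two pads added, 45 N each), if tray, pad, warmer, desk or white tumbler push on it with over 50 N (1 or 2 mm too far down), or if it is let fall from more than 1 mm. Lower it at 10 to 20 mm/s until some 3 N are felt.
- tray: Drying tray, a fixed flat board with wooden slats, 270 (x) x 130 (y) x 12 mm; origin at the centre of its underside. The two tumblers stand on it upside down, about 140 mm apart along its x axis, blue and white in either place. The tray is on one side of the desk, left or right, the warmer on the other.
- pad: Thin dark rubber pad, fixed, 180 x 180 x 4 mm, in the middle of the desk in front of the robot; origin at the centre of its underside.
- warmer: Height-adjustable electric mug warmer, fixed: white round base 128 mm across, 16 mm high, and above it on a stiff collar a flat round steel plate 116 mm across, centred on the axis. The plate's surface stands anywhere from 22 to 62 mm above the desk and its height is not reported: look or feel for it. Origin: centre of the base's underside.
- white_tumbler: Bystander: a white tumbler with a grey band, of the same shape, size and axes as the blue one, also upside down on the tray.
- phone: Bystander: black phone lying flat, 147 (x) x 71 x 9 mm; origin at the centre of its underside. (A notebook, stapler, pen pot and spectacles case lie farther out, over 0.75 m away or to the left of the robot.)
There are look-alikes about, which are no part of the job. What is shaped like the tumbler but red is not meant.

How it is judged:
By the outcome, as a careful person would: the job done as asked, in the order asked, and still so for the second after the job is handed in, with the robot touching nothing.
It also fails if it takes over 72 s, if anything falls off the work surface, if the arm or the gripper's body presses on something with over 40 N, if the wrist force passes 120 N, or if a joint passes its speed limit or range.

### The arm

A 7-joint arm with a two-finger parallel gripper is mounted at the origin on the work surface. World frame = base frame: x ahead of the robot, y to its left, z up, the work surface at z = 0. Lengths are in m, angles in rad, forces in N, time in s.
With the tool pointing down it reaches from about 0.425 to 1.025 m from the base axis. Payload 9.4 kg.
Tool frame: the origin (TCP) lies on the centre line of the jaws, within the pads' length; the fingertips stand 11 mm ahead of it and the grasp point (between the pads) lies 8 mm behind it; z points along the fingers, y is the line along which they close (so a half turn about z gives the same grasp; the last joint's range is limited). The gripper opens to 85 mm and grips with 20 to 120 N. Pads are 22 mm wide; open, the fingers measure 114 mm over their backs; the gripper's body (76 mm by 85 mm) begins 54 mm behind the grasp point. The pads swing forward as they close: fully open they stand 13 mm farther back than shut.
Start: joints at [1.238, 0.599, -0.003, 1.599, 0.002, 0.943, -0.08], TCP at [0.183, -0.701, 0.22] pointing down, gripper open.
Joint ranges: [-2.57, 2.57], [-0.35, 1.97], [-1.29, 1.29], [0.11, 2.56], [-1.05, 4.19], [0.11, 1.86], [-2.63, 2.63]. Speed limits (rad/s): [2.22, 2.22, 3.01, 3.01, 3.14, 3.14, 3.14].

### API

Orientations are given as a unit quaternion [w, x, y, z].
In Python, from plant import bot gives the robot as it stands. The module is installed in compiled form; this text tells all that it offers.
- The arm moves only by the tool play_rows, never from a script. Its argument "increments" is a list of rows, each a list of 6 numbers: the shift along the tool's x, y, z each as a share of 0.2 m, from -1 to 1, then the turn, a rotation vector about the tool's x, y, z each as a share of 180 degrees, from -1 to 1. In form: [[tx, ty, tz, ax, ay, az], ...]. A call has exactly 5 rows; each row is the pose to reach, as a shift and turn from the pose commanded when the call began, along the tool's axes at that moment, turning the shorter way round; what a row does not reach only later rows make up. A row lasts 1/8 s, in which the tool goes at most 62.5 mm and 10.7 degrees, less where a joint would pass 70% of its speed; a pose out of reach is approached as far as the arm can. A call with a number of a shift or a turn outside -1 to 1 is refused whole. A call with a gripper value outside its range is refused whole. "gripper" is the finger opening in mm, from 0 to 85.4, set as the call begins (left out, the last holds). The fingers move at their own pace and stop on an object; "newtons" is the grip in N (left out, the last holds). Time passes only in rows, so rows that repeat a pose let the fingers close, or fill a call up. It gives the time, the measured TCP pose, the force, the opening and the grip force at its end, in the units of the state.
- bot.observe(): the state, without advancing time (a new reading comes with each control period).
- bot.capture(name): name is "scene" or "top" or "wrist"; returns (picture, depth): 384x512x3 uint8, red, green, blue; 384x512 float32, m along the optical axis (not along the pixel's ray), 0 where there is no reading.
- bot.camera_info(name): a dict with "fovy" (degrees; the focal length in pixels is half the picture's height over the tangent of half this angle, whatever the lens; pixels are square), "cx", "cy" (the principal point, pixels), "k1" (the pictures are not rectified: a ray, as slopes to the right and down, at radius r is drawn at 1 + k1 r^2 times it, then the intrinsics apply), "extrinsics" (4x4, takes a point from camera to world coordinates); the wrist camera has in their place "tool_from_camera" (4x4, takes a point from camera to tool coordinates, whose origin is the TCP and whose axes are the flange's). Camera axes: x right, y down, z forward; pixel columns grow to the right and rows downward; lengths in m; the calibration is good to about 2 mm. A picture is of the moment at which its call begins: read the wrist's pose just before it. camera_info takes no time and is no camera call.
- bot.job_done(): hands the job in; it is judged then, once.
The state is a dict: "t": time; "joint_positions": joint angles; "qvel": joint speeds; "effort": joint torques, N m; "eef_pos": TCP position; "tool_rot": TCP orientation; "wrist_force": force on the tool from outside, world axes, zero at the start; "torque": the same for the moment, N m; "gripper_width": finger opening in m; "grasp_force": force on a finger pad.
Only numpy, scipy, OpenCV 4.12 (cv2) and the standard library are available. Lean on these libraries where they do the work, as an engineer would, in place of code of your own. Each camera call takes 0.05 s, during which the arm holds its last target. There are 200 camera calls.

## Working session

There is one attempt and no reset: what is moved stays moved. The work goes in short steps, Python scripts to look and compute and a tool call to move; the robot and the scene stay as the last step left them, time stands still between calls to the robot, and variables do not carry over. Pictures are saved under pics/ and viewed, at most 10 in all, crops included, and the job is handed in when it is done.

Besides the shell and the picture viewer there is one more tool, called after ">>>" as a command line: name --pt "numbers of a row" for each row, then --argument value for the rest. play_rows: Moves the arm, as the interface text tells. Its arguments: {"type":"object","properties":{"increments":{"type":"array","items":{"type":"array","items":{"type":"number"}}},"gripper":{"type":"number"},"newtons":{"type":"number"}},"required":["increments"]}

```bash
mkdir -p pics; cat > h.py <<'E'
import numpy as np, cv2
from plant import bot
from scipy.spatial.transform import Rotation as R
def save(n,name,img=None):
    p,d=bot.capture(n); cv2.imwrite(f'pics/{name}.png',p[:,:,::-1]); np.savez(f'{name}.npz',p=p,d=d); return p,d
def cloud(n,d,T=None):
    c=bot.camera_info(n); T=np.array(c['extrinsics']) if T is None else T
    f=d.shape[0]/2/np.tan(np.radians(c['fovy'])/2)
    v,u=np.mgrid[:d.shape[0],:d.shape[1]]
    xd=np.stack([(u-c['cx'])/f,(v-c['cy'])/f],-1); x=xd.copy()
    for _ in range(20): x=xd/(1+c['k1']*(x**2).sum(-1,keepdims=True))
    P=np.concatenate([x,np.ones_like(x[...,:1])],-1)*d[...,None]
    return P@T[:3,:3].T+T[:3,3]
def wristT(s):
    T=np.eye(4);q=s['tool_rot'];T[:3,:3]=R.from_quat([q[1],q[2],q[3],q[0]]).as_matrix();T[:3,3]=s['eef_pos'];return T
E
python3 - <<'E'
from h import *
s=bot.observe();print(s)
a,_=save('scene','s0');b,_=save('top','t0')
for n in('scene','top','wrist'):print(n,bot.camera_info(n))
E
```

```text
{'t': 0.0, 'joint_positions': array([ 1.23831698,  0.60014652, -0.00252331,  1.60012177,  0.00178996,
        0.94291272, -0.07976547]), 'qvel': array([ 5.77962061e-04, -8.15178581e-05,  7.32375850e-04,  1.43718924e-03,
        1.38777651e-03,  1.40560602e-03, -3.83694412e-04]), 'effort': array([ 1.88017098e-04, -7.76461244e+01,  1.56474441e+00, -2.58008230e+01,
        1.23503659e-02,  9.14960954e-03, -2.94997903e-05]), 'eef_pos': array([ 0.18327327, -0.70094608,  0.21910471]), 'tool_rot': array([-7.73769064e-04,  9.91828437e-01,  1.27576341e-01, -1.74204867e-04]), 'wrist_force': array([ 0.50994442,  0.10871404, -0.4789344 ]), 'torque': array([0.01961663, 0.02596176, 0.01747526]), 'grasp_force': 0.0, 'gripper_width': 0.08509268942267169}
scene {'fovy': 48.490088822248836, 'cx': 261.62636072364273, 'cy': 195.21062249736084, 'k1': -0.15320197285418202, 'extrinsics': array([[-0.77235844,  0.43005708, -0.46745411,  1.04632892],
       [ 0.63517846,  0.51912225, -0.57189196,  0.61871329],
       [-0.00328036, -0.73862237, -0.67411144,  0.82571868],
       [ 0.        ,  0.        ,  0.  
[... 171 characters left out ...]
-0.99324634,  0.11598032,  0.44134255],
       [-0.99925261,  0.00765018,  0.03789045, -0.02675187],
       [-0.03852182, -0.11577215, -0.99252853,  1.00064452],
       [ 0.        ,  0.        ,  0.        ,  1.        ]])}
wrist {'fovy': 62.38629791140448, 'cx': 248.96566207848826, 'cy': 191.13756830693936, 'k1': -0.04792707663471271, 'tool_from_camera': array([[-3.75554759e-04, -9.56696103e-01, -2.91088346e-01,
         7.36906154e-02],
       [ 9.99999719e-01, -1.70275586e-04, -7.30543378e-04,
         2.45640098e-04],
       [ 6.49342764e-04, -2.91088539e-01,  9.56695898e-01,
        -1.54704570e-01],
       [ 0.00000000e+00,  0.00000000e+00,  0.00000000e+00,
         1.00000000e+00]])}
```

View pics/t0.png

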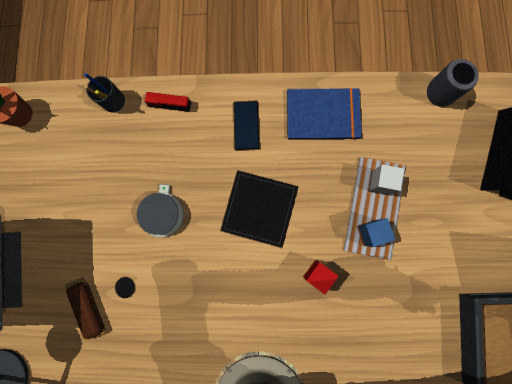

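View pics/s0.png

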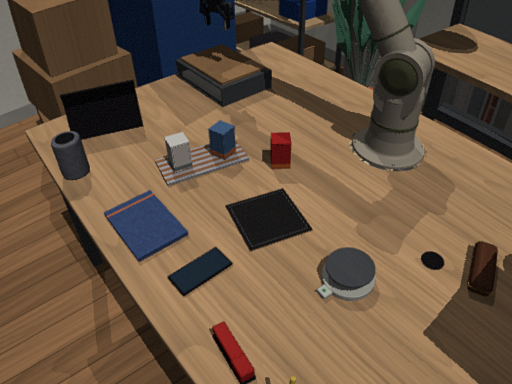

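The top view shows the blue tumbler at (378,233), the white one at (388,179), the tray at (375,208), the pad at (260,208), the warmer at (162,214) and a red look-alike at (322,277). I'll measure them from depth.

```bash
cat > m.py <<'E'
from h import *
def rect(P,m):
    q=P[m][:,:2].astype(np.float32)
    (c,s,a)=cv2.minAreaRect(q*1000); return np.round(c,1),np.round(s,1),round(a,1),m.sum()
for n,f in(('top','t0'),('scene','s0')):
    z=np.load(f+'.npz');p=z['p'].astype(int);d=z['d'];P=cloud(n,d);Z=P[...,2];r,g,b=p[...,0],p[...,1],p[...,2]
    ok=(d>0)&(P[...,0]>.2)&(P[...,0]<.8)&(abs(P[...,1])<.55)
    def lab(m,seed):
        k,l=cv2.connectedComponents(m.astype(np.uint8)); return (l==l[seed[1],seed[0]])&m
    S={'top':dict(blue=(378,233),white=(390,178),red=(322,277),pad=(260,208),warm=(162,214)),
       'scene':dict(blue=(222,130),white=(177,143),red=(281,142),pad=(268,218),warm=(350,265))}[n]
    for k in('blue','white','red'):
        u,v=S[k]; zz=Z[max(v-3,0):v+4,u-3:u+4]; zt=np.median(zz)
        print(n,k,'seed',P[v,u].round(3),zt.round(4)); m=ok&(abs(Z-.106 if k!='red' else Z-zt)<.010); m=lab(m,S[k]); print(rect(P,m) if m.sum()>5 else m.sum())
        if m.sum()>5: print('  topz',np.median(Z[m]))
    m=lab(ok&(r<50)&(g<50)&(b<50)&(Z<.012),S['pad']);print(n,'pad',rect(P,m),np.median(Z[m]))
    u,v=S['warm'];zt=np.median(Z[v-5:v+6,u-5:u+6]);m=lab(ok&(abs(Z-zt)<.006),S['warm']);q=P[m][:,:2];print(n,'warm z',zt,rect(P,m),cv2.minEnclosingCircle((q*1000).astype(np.float32)))
E
python3 m.py
```

```text
top blue seed [ 0.448 -0.301  0.106] 0.1074
(array([ 451.9, -306.4]), array([59. , 60.7]), 16.6, np.int64(581))
  topz 0.10727536713782304
top white seed [ 0.588 -0.338  0.105] 0.1076
(array([ 588.9, -338.5]), array([58.8, 59.5]), 78.4, np.int64(559))
  topz 0.10725358482054781
top red seed [ 0.34  -0.161  0.093] 0.0955
(array([ 338.2, -160.2]), array([57.8, 58.7]), 52.7, np.int64(550))
  topz 0.09545337362330941
top pad (array([521.5,  -1.8]), array([179. , 177.6]), 74.5, np.int64(3939)) 0.003522399378754648
top warm z 0.04772754791283007 (array([504. , 277.7]), array([113.7, 112.5]), 45.6, np.int64(1339)) ((503.4900207519531, 277.43310546875), 58.28866195678711)
scene blue seed [ 0.455 -0.293  0.107] 0.11
(array([ 449.8, -306.2]), array([64.5, 63.6]), 18.1, np.int64(304))
  topz 0.10911708537846432
scene white seed [ 0.597 -0.317  0.112] 0.1092
(array([ 587.9, -337.7]), array([66.7, 60. ]), 79.3, np.int64(318))
  topz 0.1093436727758651
scene red seed [ 0.349 -0.143  0.097] 0.0969
(array([ 336.9, -159.4]), array([63.2, 58.6]), 53.7, np.int64(272))
  topz 0.09700394849029093
scene pad (array([520.2,  -1.6]), array([181.4, 178.8]), 74.6, np.int64(3015)) 0.004790047390178409
scene warm z 0.04972840753319552 (array([505.1, 276.9]), array([117.5, 111.7]), 39.9, np.int64(1587)) ((505.135986328125, 276.6189270019531), 59.560420989990234)
```

```bash
cat >> h.py <<'E'
def pose(mid,az,tilt,back=0):
    a,t=np.radians([az,tilt]); y=np.array([np.cos(a),np.sin(a),0]); h=np.array([-np.sin(a),np.cos(a),0])
    z=np.sin(t)*h-np.cos(t)*np.array([0,0,1]); T=np.eye(4); T[:3,:3]=np.stack([np.cross(y,z),y,z],1); T[:3,3]=np.array(mid)-back*z; return T
def go(T):
    s=bot.observe(); D=np.linalg.inv(wristT(s))@T
    r=R.from_matrix(D[:3,:3]).as_rotvec()
    print('t',round(s['t'],2),'pos',s['eef_pos'].round(4),'q',s['joint_positions'].round(2),'F',s['wrist_force'].round(1),'w',round(s['gripper_width'],4),'g',s['grasp_force'])
    print('inc',np.r_[D[:3,3]/.2,r/np.pi].round(4).tolist(),'mm',(D[:3,3]*1000).round(1),'deg',np.degrees(r).round(1))
E
cat > p.py <<'E'
import sys; from h import *
a=[float(x) for x in sys.argv[1:]]; go(pose(a[:3],a[3],a[4],a[5] if len(a)>5 else 0))
E
python3 p.py .451 -.3063 .06 -73 45 .13
```

```text
t 0.1 pos [ 0.1833 -0.701   0.2192] q [ 1.24  0.6  -0.    1.6   0.    0.94 -0.08] F [-0.   1.1 -0.4] w 0.0851 g 0.0
inc [1.3351, -1.5513, 0.3384, 0.0047, 0.25, -0.0125] mm [ 267.  -310.3   67.7] deg [ 0.8 45.  -2.3]
```

>>> play_rows --pt "0.13 -0.155 0 0 0.02 0" --pt "0.33 -0.39 0 0 0.05 0" --pt "0.53 -0.62 0 0 0.1 0" --pt "0.67 -0.78 0.05 0 0.125 0" --pt "0.67 -0.78 0.05 0 0.125 0" --gripper 85 --newtons 30

```text
t: 0.72
eef_pos: [0.2728, -0.5136, 0.209]
tool_rot: [-0.027, 0.973, 0.125, 0.194]
wrist_force: [-0.1, -0.5, 0.4]
gripper_width: 0.0849
grasp_force: 0.0
```

```bash
python3 p.py .451 -.3063 .06 -73 45 .13
```

```text
t 0.72 pos [ 0.2728 -0.5136  0.209 ] q [ 1.43  0.47 -0.31  1.99 -0.4   0.68  0.15] F [-0.1 -0.5  0.4] w 0.0849 g 0.0
inc [0.5039, -0.7569, 0.5215, 0.0061, 0.1247, -0.0114] mm [ 100.8 -151.4  104.3] deg [ 1.1 22.5 -2.1]
```

>>> play_rows --pt "0.12 -0.18 0.12 0 0.03 -0.003" --pt "0.25 -0.38 0.26 0 0.06 -0.006" --pt "0.38 -0.57 0.39 0.003 0.09 -0.008" --pt "0.504 -0.757 0.521 0.006 0.125 -0.011" --pt "0.504 -0.757 0.521 0.006 0.125 -0.011"

```text
t: 1.35
eef_pos: [0.3645, -0.3317, 0.1502]
tool_rot: [-0.063, 0.912, 0.135, 0.383]
wrist_force: [0.2, -0.9, -0.0]
gripper_width: 0.0851
grasp_force: 0.0
```

```bash
python3 p.py .451 -.3063 .06 -73 45 .13; python3 - <<'E'
from h import *
s=bot.observe();p,d=save('wrist','w0');T=wristT(s)@np.array(bot.camera_info('wrist')['tool_from_camera']);P=cloud('wrist',d,T)
m=(abs(P[...,2]-.108)<.008)&(np.hypot(P[...,0]-.451,P[...,1]+.306)<.05)&(d>0)
q=(P[m][:,:2]*1000).astype(np.float32);print(m.sum(),np.median(P[m][:,2]),cv2.minAreaRect(q))
E
```

```text
t 1.35 pos [ 0.3645 -0.3317  0.1502] q [ 1.81  0.8  -1.04  2.36 -0.99  0.12  0.71] F [ 0.2 -0.9 -0. ] w 0.0851 g 0.0
inc [-0.0002, 0.0049, -0.0126, -0.0028, -0.004, -0.0021] mm [-0.   1.  -2.5] deg [-0.5 -0.7 -0.4]
4830 0.10863086597582441 ((450.4834289550781, -307.24017333984375), (59.5537223815918, 58.08783721923828), 16.279462814331055)
```

View pics/w0.png

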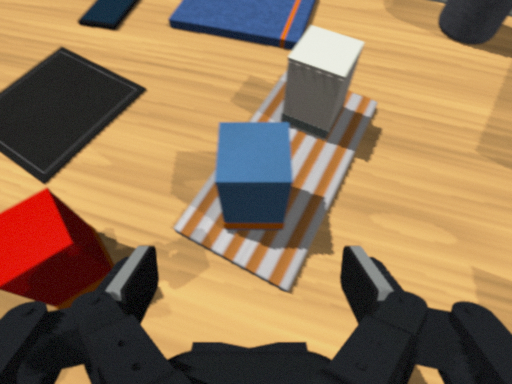

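The wrist view shows blue at (255,170), its orange band at the bottom and the white tumbler behind it, and it measures (450.5, -307.2), yaw 16.3°. Joints 5 and 6 are near their limits, so I'll fit a kinematic model to plan feasible tilts.

```bash
cat > kin.py <<'E'
import numpy as np, itertools
from scipy.spatial.transform import Rotation as R
from scipy.optimize import least_squares
Z=lambda a:R.from_euler('z',a).as_matrix(); Y=lambda a:R.from_euler('y',a).as_matrix()
def fk(q,p,s):
    hs,L1,L2,L3,o1,o7,d1,d2,e1,e2=p
    A=Z(s[0]*q[0]+o1); x=np.array([0,0,hs]); A=A@Y(q[1])@Z(s[1]*q[2]); x=x+A@[e1,d1,L1]
    A=A@Y(q[3])@Z(s[2]*q[4]); x=x+A@[e2,d2,L2]; A=A@Y(q[5])@Z(s[3]*q[6]+o7); x=x+A@[0,0,L3]; return x,A
lo=np.array([-2.57,-.35,-1.29,.11,-1.05,.11,-2.63]);hi=np.array([2.57,1.97,1.29,2.56,4.19,1.86,2.63])
qm=lambda w:R.from_quat([w[1],w[2],w[3],w[0]]).as_matrix()
def ik(T,p,s,q0=None,n=12):
    best=None; rng=np.random.default_rng(0)
    for i in range(n):
        g=q0 if (i==0 and q0 is not None) else lo+(hi-lo)*rng.uniform(.1,.9,7)
        def f(q):
            x,A=fk(q,p,s); return np.r_[(x-T[:3,3])*10,R.from_matrix(A.T@T[:3,:3]).as_rotvec()*3,.02*(q-(lo+hi)/2)/(hi-lo)]
        r=least_squares(f,np.clip(g,lo+.01,hi-.01),bounds=(lo,hi)); x,A=fk(r.x,p,s)
        e=np.linalg.norm(x-T[:3,3]);m=np.min(np.minimum(r.x-lo,hi-r.x))
        er=np.linalg.norm(R.from_matrix(A.T@T[:3,:3]).as_rotvec())
        k=(e<.004 and er<.03, m if e<.004 else -e)
        if best is None or k>best[0]: best=(k,r.x,e,er,m)
    return best
E
cat > fit.py <<'E'
from kin import *
from plant import bot
s=bot.observe()
D=[([1.23831698,.60014652,-.00252331,1.60012177,.00178996,.94291272,-.07976547],[.18327327,-.70094608,.21910471],[-7.73769064e-04,.991828437,.127576341,-1.74204867e-04]),
([1.43,.47,-.31,1.99,-.4,.68,.15],[.2728,-.5136,.209],[-.027,.973,.125,.194]),(s['joint_positions'],s['eef_pos'],s['tool_rot'])]
out=[]
for sg in itertools.product([1,-1],repeat=4):
  for o in(0,1.57,3.14,-1.57):
    def f(p):
        r=[]
        for q,x,w in D:
            X,A=fk(q,p,sg); r+=[*(X-x)*5,*R.from_matrix(A.T@qm(w)).as_rotvec()]
        return np.r_[r,1e-2*p[6:]]
    for o1 in (-2.55*0-.08 if sg[0]<0 else -2.55,):
        r=least_squares(f,[.33,.4,.4,.25,o1,o,0,0,0,0]); out.append((r.cost,sg,r.x.round(4).tolist()))
out.sort(key=lambda a:a[0])
for o in out[:4]:print(o)
E
python3 fit.py
```

```text
(np.float64(0.00015849119193003707), (-1, -1, -1, -1), [0.2616, 0.6644, 0.3443, 0.3629, 0.0053, 1.5753, 0.0383, -0.0985, 0.0695, -0.0195])
(np.float64(0.0001584911919300627), (-1, -1, -1, -1), [0.2616, 0.6644, 0.3443, 0.3629, 0.0053, 1.5753, 0.0383, -0.0985, 0.0695, -0.0195])
(np.float64(0.0001584911919300736), (-1, -1, -1, -1), [0.2616, 0.6644, 0.3443, 0.3629, 0.0053, 1.5753, 0.0383, -0.0985, 0.0695, -0.0195])
(np.float64(0.00015849119193009657), (-1, -1, -1, -1), [0.2616, 0.6644, 0.3443, 0.3629, 0.0053, 1.5753, 0.0383, -0.0985, 0.0695, -0.0195])
```

```bash
cat > sw.py <<'E'
from kin import *
from h import pose
from concurrent.futures import ProcessPoolExecutor
p=[0.2616,0.6644,0.3443,0.3629,0,1.5708,0.0383,-0.0985,0.0695,-0.0195];s=(-1,-1,-1,-1)
def job(a):
    n,mid,az,t=a; b=ik(pose(mid,az,t),p,s,n=8); return n,az,t,(round(b[4],2) if b[0][0] else None),b[1].round(2).tolist()
J=[('tray',(.4505,-.307,.06),az,t) for az in(16.4,106.4,-73.6,-163.6) for t in(-55,-45,-35,35,45,55)]
J+=[(n,m,az,t) for n,m in(('pad',(.52,0,.034)),('warm',(.504,.277,.098))) for az in range(-180,180,30) for t in(-55,-45,-35,35,45,55)]
with ProcessPoolExecutor() as e: res=list(e.map(job,J,chunksize=4))
for n in('tray','pad','warm'):
    print(n)
    for az in sorted({r[1] for r in res if r[0]==n}): print(az,{r[2]:r[3] for r in res if r[0]==n and r[1]==az})
E
time OMP_NUM_THREADS=1 timeout 500 python3 sw.py
```

```text
tray
-163.6 {-55: np.float64(0.36), -45: np.float64(0.53), -35: np.float64(0.66), 35: np.float64(0.0), 45: None, 55: None}
-73.6 {-55: np.float64(0.63), -45: np.float64(0.69), -35: np.float64(0.59), 35: np.float64(0.0), 45: np.float64(0.0), 55: np.float64(0.0)}
16.4 {-55: None, -45: None, -35: np.float64(0.0), 35: np.float64(0.79), 45: np.float64(0.62), 55: np.float64(0.43)}
106.4 {-55: np.float64(0.02), -45: np.float64(0.0), -35: np.float64(0.0), 35: np.float64(0.51), 45: np.float64(0.63), 55: np.float64(0.56)}
pad
-180 {-55: np.float64(0.09), -45: np.float64(0.06), -35: np.float64(0.04), 35: np.float64(0.03), 45: np.float64(0.08), 55: np.float64(0.13)}
-150 {-55: np.float64(0.51), -45: np.float64(0.48), -35: np.float64(0.43), 35: np.float64(0.0), 45: np.float64(0.0), 55: np.float64(0.0)}
-120 {-55: np.float64(0.39), -45: np.float64(0.58), -35: np.float64(0.73), 35: None, 45: None, 55: None}
-90 {-55: np.float64(0.33), -45: np.float64(0.54), -35: np.float64(0.77), 35: None, 45: None, 55: None}
-60 {-55: np.float64(0.49), -45: np.float64(0.69), -35: np.float64(0.66), 35: None, 45: No
[... 1733 characters left out ...]
64(0.0), 55: np.float64(0.0)}
30 {-55: np.float64(0.27), -45: np.float64(0.23), -35: np.float64(0.2), 35: np.float64(0.37), 45: np.float64(0.33), 55: np.float64(0.31)}
60 {-55: np.float64(0.0), -45: np.float64(0.0), -35: np.float64(0.0), 35: np.float64(0.78), 45: np.float64(0.7), 55: np.float64(0.56)}
90 {-55: None, -45: None, -35: np.float64(0.0), 35: np.float64(0.65), 45: np.float64(0.43), 55: np.float64(0.24)}
120 {-55: None, -45: None, -35: np.float64(0.0), 35: np.float64(0.56), 45: np.float64(0.33), 55: np.float64(0.11)}
150 {-55: None, -45: np.float64(0.0), -35: np.float64(0.0), 35: np.float64(0.65), 45: np.float64(0.44), 55: np.float64(0.25)}
real	0m43.952s
user	2m43.346s
sys	0m0.332s
```

```bash
cat > sw2.py <<'E'
from sw import job
from concurrent.futures import ProcessPoolExecutor
import sys
E
sed -i 's/^J=/if __name__=="__main__":\n  pass\nJ=/' sw.py; python3 - <<'E'
s=open('sw.py').read(); i=s.index('if __name__'); open('swb.py','w').write(s[:i]+'''
import itertools
X=[(.52,0),(.56,0),(.48,0),(.54,-.04),(.54,.04)]
A=[-20,-10,0,10,20]
J=[((x,az,t,sg),(*x,.034),az+(0 if sg*t<0 else 0) + (180 if (sg==-1) else 0),t*sg) for x in X for az in A for t in(-60,-50,-40,-30,30,40,50,60) for sg in(1,-1)]
if __name__=="__main__":
    with ProcessPoolExecutor() as e: res=list(e.map(job,J,chunksize=4))
    D={r[0]:r[3] for r in res}
    for x in X:
        for az in A: print(x,az,{t:[(None if D[x,az,t,g] is None else float(D[x,az,t,g])) for g in(1,-1)] for t in(-60,-50,-40,-30,30,40,50,60)})
''')
E
OMP_NUM_THREADS=1 timeout 560 python3 swb.py
```

```text
(0.52, 0) -20 {-60: [0.48, 0.46], -50: [0.39, 0.37], -40: [0.29, 0.27], -30: [0.19, 0.18], 30: [0.0, 0.0], 40: [0.0, 0.0], 50: [0.0, 0.0], 60: [0.0, 0.02]}
(0.52, 0) -10 {-60: [0.32, 0.31], -50: [0.24, 0.24], -40: [0.16, 0.16], -30: [0.25, 0.1], 30: [0.0, 0.0], 40: [0.0, 0.0], 50: [0.0, 0.0], 60: [0.0, 0.02]}
(0.52, 0) 0 {-60: [0.17, 0.17], -50: [0.11, 0.11], -40: [0.2, 0.05], -30: [0.18, 0.01], 30: [0.13, 0.03], 40: [0.13, 0.05], 50: [0.16, 0.08], 60: [0.19, 0.11]}
(0.52, 0) 10 {-60: [0.02, 0.02], -50: [0.0, 0.0], -40: [0.1, 0.15], -30: [0.09, 0.12], 30: [0.3, 0.17], 40: [0.32, 0.2], 50: [0.35, 0.23], 60: [0.39, 0.26]}
(0.52, 0) 20 {-60: [0.0, 0.03], -50: [0.0, 0.0], -40: [0.0, 0.0], -30: [0.0, 0.0], 30: [0.47, 0.29], 40: [0.5, 0.33], 50: [0.53, 0.37], 60: [0.55, 0.4]}
(0.56, 0) -20 {-60: [0.6, 0.57], -50: [0.51, 0.48], -40: [0.41, 0.39], -30: [0.31, 0.29], 30: [0.0, 0.03], 40: [0.0, 0.04], 50: [0.0, 0.06], 60: [0.0, 0.05]}
(0.56, 0) -10 {-60: [0.43, 0.42], -50: [0.35, 0.34], -40: [0.28, 0.27], -30: [0.21, 0.2], 30: [0.03, 0.05], 40: [0.0, 0.06], 50: [0.0, 0.08], 60: [0.01, 0.0]}
(0
[... 2172 characters left out ...]
.0], 40: [0.0, 0.0], 50: [0.0, 0.02], 60: [0.0, 0.04]}
(0.54, 0.04) -10 {-60: [0.45, 0.43], -50: [0.36, 0.35], -40: [0.28, 0.27], -30: [0.19, 0.19], 30: [0.0, 0.0], 40: [0.0, 0.02], 50: [0.0, 0.04], 60: [0.0, 0.04]}
(0.54, 0.04) 0 {-60: [0.29, 0.28], -50: [0.22, 0.22], -40: [0.16, 0.16], -30: [0.22, 0.1], 30: [0.1, 0.04], 40: [0.09, 0.01], 50: [0.1, 0.03], 60: [0.13, 0.05]}
(0.54, 0.04) 10 {-60: [0.13, 0.13], -50: [0.09, 0.09], -40: [0.16, 0.05], -30: [0.15, 0.1], 30: [0.28, 0.15], 40: [0.28, 0.17], 50: [0.3, 0.19], 60: [0.33, 0.22]}
(0.54, 0.04) 20 {-60: [0.0, 0.0], -50: [0.0, 0.09], -40: [0.05, 0.1], -30: [0.06, 0.07], 30: [0.45, 0.27], 40: [0.46, 0.31], 50: [0.49, 0.34], 60: [0.51, 0.37]}
```

```bash
python3 p.py .43 -.40 .30 -30 20
```

```text
t 1.4 pos [ 0.3642 -0.3356  0.1506] q [ 1.8   0.79 -1.04  2.36 -0.99  0.12  0.71] F [-0.4 -0.6 -0.8] w 0.0849 g 0.0
inc [0.6883, 0.4001, -0.3689, 0.1293, -0.1346, -0.2041] mm [137.7  80.  -73.8] deg [ 23.3 -24.2 -36.7]
```

>>> play_rows --pt "0.14 0.08 -0.09 0.026 -0.027 -0.04" --pt "0.28 0.16 -0.18 0.05 -0.054 -0.08" --pt "0.42 0.24 -0.25 0.078 -0.08 -0.12" --pt "0.56 0.32 -0.3 0.104 -0.108 -0.16" --pt "0.69 0.4 -0.37 0.13 -0.135 -0.204"

```text
t: 2.02
eef_pos: [0.4311, -0.4022, 0.3076]
tool_rot: [-0.08, 0.854, 0.494, 0.143]
wrist_force: [-0.6, 0.2, -0.6]
gripper_width: 0.0848
grasp_force: 0.0
```

```bash
python3 p.py .4765 -.395 .152 16.4 45
```

```text
t 2.02 pos [ 0.4311 -0.4022  0.3076] q [ 1.09  0.43 -0.38  1.75 -0.19  1.07  0.32] F [-0.6  0.2 -0.6] w 0.0848 g 0.0
inc [-0.1143, 0.175, 0.7837, 0.1383, 0.1381, -0.2194] mm [-22.9  35.  156.7] deg [ 24.9  24.9 -39.5]
```

>>> play_rows --pt "-0.02 0.03 0.15 0.027 0.027 -0.044" --pt "-0.04 0.07 0.31 0.055 0.055 -0.088" --pt "-0.07 0.1 0.47 0.083 0.083 -0.131" --pt "-0.09 0.14 0.63 0.11 0.11 -0.175" --pt "-0.114 0.175 0.784 0.138 0.138 -0.219"

```text
t: 2.65
eef_pos: [0.4764, -0.3937, 0.1479]
tool_rot: [-0.307, 0.553, 0.739, 0.232]
wrist_force: [-0.2, -1.0, 0.0]
gripper_width: 0.085
grasp_force: 0.0
```

```bash
python3 p.py .4505 -.307 .06 16.4 45 .12; python3 - <<'E'
from h import *
s=bot.observe();p,d=save('wrist','w1');T=wristT(s)@np.array(bot.camera_info('wrist')['tool_from_camera']);P=cloud('wrist',d,T)
m=(abs(P[...,2]-.108)<.008)&(np.hypot(P[...,0]-.451,P[...,1]+.306)<.05)&(d>0)
q=(P[m][:,:2]*1000).astype(np.float32);print(m.sum(),np.median(P[m][:,2]),cv2.minAreaRect(q))
E
```

```text
t 2.65 pos [ 0.4764 -0.3937  0.1479] q [ 1.06  0.95 -0.54  1.41 -0.05  1.5   0.88] F [-0.2 -1.   0. ] w 0.085 g 0.0
inc [0.0089, -0.0018, 0.0308, 0.0009, -0.0016, 0.0002] mm [ 1.8 -0.4  6.2] deg [ 0.2 -0.3  0. ]
4947 0.10872762515411341 ((451.32318115234375, -307.5105285644531), (57.716529846191406, 59.713802337646484), 16.23569679260254)
```

View pics/w1.png

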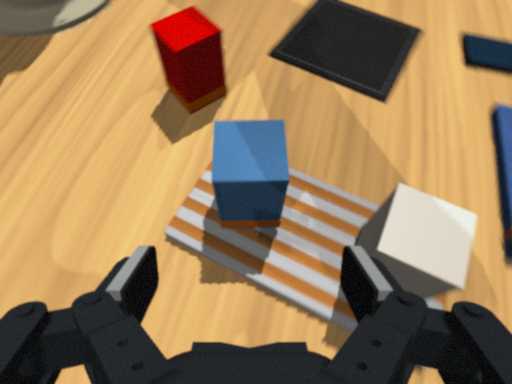

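```bash
python3 p.py .451 -.3073 .06 16.3 45 .002
```

```text
t 2.7 pos [ 0.4769 -0.3907  0.1397] q [ 1.06  0.97 -0.54  1.41 -0.05  1.51  0.89] F [ 0.1  2.8 -8.7] w 0.0849 g 0.0
inc [0.0162, -0.0041, 0.5808, -0.0017, -0.006, 0.0027] mm [  3.2  -0.8 116.2] deg [-0.3 -1.1  0.5]
```

>>> play_rows --pt "0 0 0 0 0 0" --pt "0 0 0 0 0 0" --pt "0 0 0 0 0 0" --pt "0 0 0 0 0 0" --pt "0 0 0 0 0 0"

```text
t: 3.32
eef_pos: [0.4758, -0.3906, 0.148]
tool_rot: [-0.308, 0.553, 0.738, 0.234]
wrist_force: [-0.7, 0.4, 1.1]
gripper_width: 0.0852
grasp_force: 0.0
```

```bash
python3 p.py .451 -.3073 .06 16.3 45 .002
```

```text
t 3.33 pos [ 0.4758 -0.3906  0.148 ] q [ 1.07  0.95 -0.55  1.42 -0.05  1.5   0.88] F [-0.7  0.4  1.1] w 0.0852 g 0.0
inc [-0.0096, -0.0055, 0.6082, 0.0017, -0.0031, 0.0004] mm [ -1.9  -1.1 121.6] deg [ 0.3 -0.6  0.1]
```

>>> play_rows --pt "0 0 0.12 0 0 0" --pt "-0.005 -0.003 0.28 0 -0.001 0" --pt "-0.008 -0.005 0.42 0 -0.002 0" --pt "-0.009 -0.005 0.47 0.001 -0.003 0" --pt "-0.009 -0.005 0.49 0.001 -0.003 0"

```text
t: 3.95
eef_pos: [0.4565, -0.3244, 0.0774]
tool_rot: [-0.306, 0.553, 0.739, 0.231]
wrist_force: [-0.8, 0.8, 0.8]
gripper_width: 0.085
grasp_force: 0.0
```

>>> play_rows --pt "0 0 0 0 0 0" --pt "0 0 0 0 0 0" --pt "0 0 0 0 0 0" --pt "0 0 0 0 0 0" --pt "0 0 0 0 0 0"

```text
t: 4.58
eef_pos: [0.4562, -0.3243, 0.0773]
tool_rot: [-0.306, 0.553, 0.739, 0.231]
wrist_force: [0.1, -0.4, -0.6]
gripper_width: 0.0856
grasp_force: 0.0
```

```bash
python3 p.py .451 -.3073 .06 16.3 45 .002
```

```text
t 4.58 pos [ 0.4562 -0.3243  0.0773] q [ 1.05  0.97 -0.55  1.61 -0.04  1.28  0.88] F [ 0.1 -0.4 -0.6] w 0.0856 g 0.0
inc [0.0018, -0.0014, 0.1141, 0.0006, -0.0006, 0.0006] mm [ 0.4 -0.3 22.8] deg [ 0.1 -0.1  0.1]
```

>>> play_rows --pt "0 0 0.03 0 0 0" --pt "0.001 -0.001 0.06 0 0 0" --pt "0.002 -0.001 0.09 0 0 0" --pt "0.002 -0.001 0.11 0 0 0" --pt "0.002 -0.001 0.113 0 0 0"

```text
t: 5.2
eef_pos: [0.4513, -0.3084, 0.0613]
tool_rot: [-0.306, 0.553, 0.739, 0.231]
wrist_force: [-0.7, 0.6, -0.5]
gripper_width: 0.0849
grasp_force: 0.0
```

>>> play_rows --pt "0 0 0 0 0 0" --pt "0 0 0 0 0 0" --pt "0 0 0 0 0 0" --pt "0 0 0 0 0 0" --pt "0 0 0 0 0 0" --gripper 50 --newtons 28

```text
t: 5.82
eef_pos: [0.4517, -0.3089, 0.0618]
tool_rot: [-0.306, 0.554, 0.739, 0.231]
wrist_force: [1.5, -1.6, 2.7]
gripper_width: 0.0572
grasp_force: 30.8
```

```bash
python3 p.py .451 -.3073 .06 16.3 45 .002
```

```text
t 5.83 pos [ 0.4517 -0.3089  0.0618] q [ 1.05  0.98 -0.55  1.65 -0.04  1.23  0.88] F [ 1.5 -1.6  2.7] w 0.0572 g 30.791019201278687
inc [-0.0001, -0.0013, 0.0023, 0.0007, -0.0005, 0.0006] mm [-0.  -0.3  0.5] deg [ 0.1 -0.1  0.1]
```

>>> play_rows --pt "0.01 0 -0.01 0 0 0" --pt "0.03 0 -0.03 0 0 0" --pt "0.06 0 -0.06 0 0 0" --pt "0.1 0 -0.1 0 0 0" --pt "0.14 0 -0.14 0 0 0"

```text
t: 6.45
eef_pos: [0.4515, -0.3088, 0.1021]
tool_rot: [-0.306, 0.553, 0.739, 0.231]
wrist_force: [-0.4, 0.1, -3.4]
gripper_width: 0.0576
grasp_force: 30.3
```

>>> play_rows --pt "0.07 0 -0.07 0 0 0" --pt "0.16 0 -0.16 0 0 0" --pt "0.25 0 -0.25 0 0 0" --pt "0.33 0 -0.33 0 0 0" --pt "0.35 0 -0.35 0 0 0"

```text
t: 7.08
eef_pos: [0.4517, -0.3093, 0.2022]
tool_rot: [-0.305, 0.554, 0.74, 0.231]
wrist_force: [-0.1, 0.2, -3.1]
gripper_width: 0.0575
grasp_force: 30.5
```

```bash
python3 p.py .50 -.16 .24 8 0
```

```text
t 7.08 pos [ 0.4517 -0.3093  0.2022] q [ 1.07  0.81 -0.59  1.6  -0.11  1.42  0.84] F [-0.1  0.2 -3.1] w 0.0575 g 30.49185812473297
inc [0.5915, 0.4418, 0.326, -0.0169, -0.2495, 0.0442] mm [118.3  88.4  65.2] deg [ -3.  -44.9   8. ]
```

>>> play_rows --pt "0.03 0.02 0.02 -0.001 -0.012 0.002" --pt "0.1 0.07 0.05 -0.003 -0.04 0.007" --pt "0.19 0.14 0.1 -0.005 -0.08 0.014" --pt "0.29 0.22 0.16 -0.008 -0.12 0.022" --pt "0.4 0.3 0.22 -0.011 -0.165 0.03"

```text
t: 7.7
eef_pos: [0.4841, -0.2076, 0.2258]
tool_rot: [-0.106, 0.634, 0.762, 0.079]
wrist_force: [0.3, 0.6, -2.4]
gripper_width: 0.0576
grasp_force: 30.5
```

```bash
python3 p.py .55 -.005 .20 0 -45;
```

```text
t 7.7 pos [ 0.4841 -0.2076  0.2258] q [ 0.8   0.48 -0.54  1.91  0.02  0.94  0.48] F [ 0.3  0.6 -2.4] w 0.0576 g 30.503075122833252
inc [0.8707, 0.512, 0.3624, 0.0112, -0.3329, 0.0608] mm [174.1 102.4  72.5] deg [  2.  -59.9  10.9]
```

>>> play_rows --pt "0.1 0.06 0.04 0.001 -0.035 0.006" --pt "0.22 0.13 0.08 0.002 -0.08 0.013" --pt "0.33 0.2 0.13 0.003 -0.12 0.021" --pt "0.44 0.26 0.18 0.005 -0.165 0.03" --pt "0.55 0.32 0.22 0.006 -0.21 0.038"

```text
t: 8.32
eef_pos: [0.5248, -0.08, 0.2119]
tool_rot: [0.137, 0.668, 0.717, -0.144]
wrist_force: [0.3, -0.2, -3.2]
gripper_width: 0.0577
grasp_force: 30.9
```

```bash
python3 p.py .55 -.005 .15 0 -45;
```

```text
t 8.32 pos [ 0.5248 -0.08    0.2119] q [-0.05  0.42 -0.21  2.08  0.64  0.87 -0.65] F [ 0.3 -0.2 -3.2] w 0.0577 g 30.85679054260254
inc [0.4557, 0.1581, 0.1393, 0.0055, -0.1225, 0.0222] mm [91.1 31.6 27.9] deg [  1. -22.   4.]
```

>>> play_rows --pt "0.1 0.04 0.03 0.001 -0.03 0.005" --pt "0.22 0.08 0.07 0.002 -0.06 0.01" --pt "0.33 0.12 0.1 0.004 -0.09 0.016" --pt "0.42 0.15 0.13 0.005 -0.115 0.021" --pt "0.456 0.158 0.139 0.0055 -0.1225 0.022"

```text
t: 8.95
eef_pos: [0.5495, -0.0029, 0.1482]
tool_rot: [0.268, 0.652, 0.656, -0.27]
wrist_force: [0.0, 0.1, -2.3]
gripper_width: 0.0573
grasp_force: 30.9
```

>>> play_rows --pt "0 0 0 0 0 0" --pt "0 0 0 0 0 0" --pt "0 0 0 0 0 0" --pt "0 0 0 0 0 0" --pt "0 0 0 0 0 0"

```text
t: 9.57
eef_pos: [0.5499, -0.0056, 0.1505]
tool_rot: [0.269, 0.653, 0.655, -0.269]
wrist_force: [1.1, 0.5, -2.6]
gripper_width: 0.0575
grasp_force: 30.9
```

```bash
python3 p.py .55 -.005 .05 0 -45; python3 - <<'E'
from h import *
p,d=save('scene','s1'); cv2.imwrite('pics/s1c.png',cv2.resize(p[100:290,150:420,::-1],None,fx=2.5,fy=2.5))
E
```

```text
t 9.57 pos [ 0.5499 -0.0056  0.1505] q [-0.43  0.67 -0.09  2.02  0.83  1.1  -1.16] F [ 1.1  0.5 -2.6] w 0.0575 g 30.943560004234314
inc [0.3557, 0.0013, 0.3548, -0.0001, -0.0015, 0.0006] mm [71.1  0.3 71. ] deg [-0.  -0.3  0.1]
```

View pics/s1c.png

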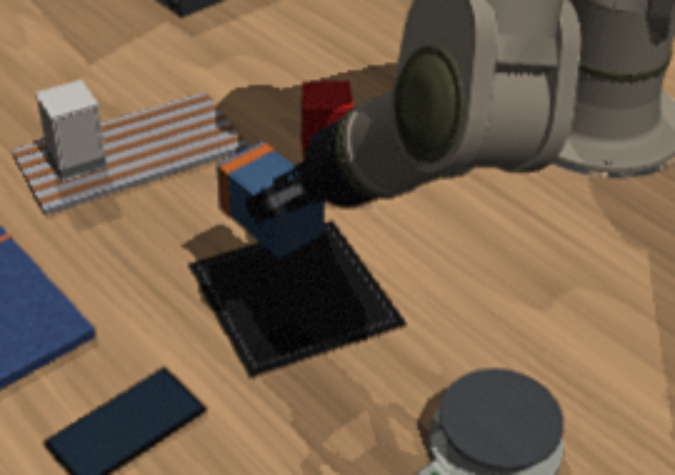

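>>> play_rows --pt "0.05 0 0.05 0 0 0" --pt "0.14 0 0.14 0 0 0" --pt "0.24 0 0.24 0 -0.001 0" --pt "0.32 0.001 0.32 0 -0.0015 0" --pt "0.356 0.001 0.355 0 -0.0015 0.0005"

```text
t: 10.25
eef_pos: [0.5492, -0.0046, 0.0476]
tool_rot: [0.27, 0.652, 0.654, -0.272]
wrist_force: [0.8, 0.6, -1.9]
gripper_width: 0.0577
grasp_force: 30.9
```

>>> play_rows --pt "0 0 0 0 0 0" --pt "0 0 0 0 0 0" --pt "0.007 0 0.007 0 0 0" --pt "0.014 0 0.014 0 0 0" --pt "0.021 0 0.021 0 0 0"

```text
t: 10.88
eef_pos: [0.55, -0.0046, 0.0437]
tool_rot: [0.271, 0.653, 0.654, -0.271]
wrist_force: [0.3, 0.5, -3.4]
gripper_width: 0.0577
grasp_force: 30.9
```

```bash
python3 p.py .55 -.005 .0347 0 -45
```

```text
t 10.88 pos [ 0.55   -0.0046  0.0437] q [-0.45  0.85 -0.07  2.04  0.92  0.97 -1.33] F [ 0.3  0.5 -3.4] w 0.0577 g 30.877232551574707
inc [0.0305, 0.0001, 0.0334, 0.0001, 0.0, 0.0003] mm [6.1 0.  6.7] deg [0.  0.  0.1]
```

>>> play_rows --pt "0.006 0 0.006 0 0 0" --pt "0.012 0 0.012 0 0 0" --pt "0.018 0 0.018 0 0 0" --pt "0.021 0 0.021 0 0 0" --pt "0.021 0 0.021 0 0 0"

```text
t: 11.5
eef_pos: [0.5498, -0.0047, 0.0376]
tool_rot: [0.27, 0.653, 0.654, -0.271]
wrist_force: [-0.1, 0.2, -2.5]
gripper_width: 0.0574
grasp_force: 30.9
```

>>> play_rows --pt "0.003 0 0.003 0 0 0" --pt "0.004 0 0.004 0 0 0" --pt "0.004 0 0.004 0 0 0" --pt "0.004 0 0.004 0 0 0" --pt "0.004 0 0.004 0 0 0"

```text
t: 12.12
eef_pos: [0.5499, -0.0047, 0.0366]
tool_rot: [0.27, 0.653, 0.654, -0.271]
wrist_force: [0.2, 0.9, -3.5]
gripper_width: 0.0575
grasp_force: 30.9
```

>>> play_rows --pt "0.002 0 0.002 0 0 0" --pt "0.004 0 0.004 0 0 0" --pt "0.004 0 0.004 0 0 0" --pt "0.004 0 0.004 0 0 0" --pt "0.004 0 0.004 0 0 0"

```text
t: 12.75
eef_pos: [0.5498, -0.0047, 0.0354]
tool_rot: [0.27, 0.653, 0.654, -0.271]
wrist_force: [-0.7, -0.2, -2.4]
gripper_width: 0.0577
grasp_force: 30.9
```

>>> play_rows --pt "0.001 0 0.001 0 0 0" --pt "0.002 0 0.002 0 0 0" --pt "0.003 0 0.003 0 0 0" --pt "0.003 0 0.003 0 0 0" --pt "0.003 0 0.003 0 0 0"

```text
t: 13.38
eef_pos: [0.5499, -0.0047, 0.0352]
tool_rot: [0.271, 0.653, 0.653, -0.271]
wrist_force: [-1.0, 1.9, 6.1]
gripper_width: 0.0574
grasp_force: 31.9
```

>>> play_rows --pt "0 0 0 0 0 0" --pt "0 0 0 0 0 0" --pt "0 0 0 0 0 0" --pt "0 0 0 0 0 0" --pt "0 0 0 0 0 0" --gripper 85

```text
t: 14.0
eef_pos: [0.5498, -0.0047, 0.0345]
tool_rot: [0.27, 0.653, 0.654, -0.271]
wrist_force: [-0.6, -0.3, -0.7]
gripper_width: 0.085
grasp_force: 0.0
```

>>> play_rows --pt "0 0 -0.03 0 0 0" --pt "0 0 -0.12 0 0 0" --pt "0 0 -0.25 0 0 0" --pt "0 0 -0.4 0 0 0" --pt "0 0 -0.55 0 0 0"

```text
t: 14.62
eef_pos: [0.5497, 0.075, 0.1139]
tool_rot: [0.27, 0.653, 0.654, -0.27]
wrist_force: [0.1, -0.6, -0.0]
gripper_width: 0.0851
grasp_force: 0.0
```

```bash
python3 p.py .55 -.005 .28 0 0; cat > lie.py <<'E'
from h import *
for n in('top','scene'):
    p,d=save(n,'x'); P=cloud(n,d); c=P[...,2]
    for z0 in(.062,):
        m=(abs(c-z0)<.007)&(abs(P[...,0]-.55)<.08)&(abs(P[...,1])<.09)&(d>0)&((p[...,2].astype(int)>p[...,0]+20)|(p[...,0].astype(int)>p[...,2]+40))
        if m.sum()>5: print(n,m.sum(),np.median(c[m]),cv2.minAreaRect((P[m][:,:2]*1000).astype(np.float32)))
E
python3 lie.py
```

```text
t 14.62 pos [0.5497 0.075  0.1139] q [-0.53  0.76 -0.12  1.95  0.77  1.14 -1.23] F [ 0.1 -0.6 -0. ] w 0.0851 g 0.0
inc [-0.8699, 0.0001, -0.3054, -0.0001, 0.2498, 0.0005] mm [-174.     0.   -61.1] deg [-0.  45.   0.1]
top 789 0.061631430649616736 ((547.6885986328125, -5.153846740722656), (96.28233337402344, 56.833553314208984), 89.46080780029297)
scene 541 0.06281400891677957 ((549.1388549804688, -4.2622528076171875), (98.40998077392578, 60.4910888671875), 88.47949981689453)
```

>>> play_rows --pt "-0.15 0 -0.06 0 0.04 0" --pt "-0.35 0 -0.12 0 0.09 0" --pt "-0.55 0 -0.2 0 0.15 0" --pt "-0.75 0 -0.27 0 0.2 0" --pt "-0.87 0 -0.305 0 0.25 0"

```text
t: 15.35
eef_pos: [0.5504, -0.0078, 0.2813]
tool_rot: [-0.0, 0.707, 0.707, 0.003]
wrist_force: [-0.6, 0.8, -1.4]
gripper_width: 0.0847
grasp_force: 0.0
```

```bash
python3 p.py .549 -.005 .036 0 45 .15
```

```text
t 15.35 pos [ 0.5504 -0.0078  0.2813] q [ 0.23  0.35 -0.42  1.91  0.17  0.91 -0.27] F [-0.6  0.8 -1.4] w 0.0847 g 0.0
inc [-0.5187, -0.0097, 0.6944, 0.0011, 0.2488, 0.0005] mm [-103.7   -1.9  138.9] deg [ 0.2 44.8  0.1]
```

>>> play_rows --pt "-0.15 0 0.05 0 0.05 0" --pt "-0.32 -0.003 0.16 0 0.1 0" --pt "-0.45 -0.006 0.33 0 0.155 0" --pt "-0.51 -0.009 0.5 0.001 0.205 0" --pt "-0.519 -0.01 0.65 0.001 0.249 0.0005"

```text
t: 15.98
eef_pos: [0.5477, -0.1132, 0.147]
tool_rot: [-0.272, 0.655, 0.651, 0.27]
wrist_force: [0.3, 0.2, -0.7]
gripper_width: 0.0852
grasp_force: 0.0
```

>>> play_rows --pt "0 0 0 0 0 0" --pt "0 0 0 0 0 0" --pt "0 0 0 0 0 0" --pt "0 0 0 0 0 0" --pt "0 0 0 0 0 0"

```text
t: 16.6
eef_pos: [0.5484, -0.1101, 0.1499]
tool_rot: [-0.27, 0.654, 0.654, 0.268]
wrist_force: [0.6, -0.5, -0.6]
gripper_width: 0.0849
grasp_force: 0.0
```

```bash
python3 p.py .549 -.005 .034 0 45 .03;python3 - <<'E'
from h import *
s=bot.observe();p,d=save('wrist','w2');T=wristT(s)@np.array(bot.camera_info('wrist')['tool_from_camera']);P=cloud('wrist',d,T)
m=(abs(P[...,2]-.062)<.007)&(np.hypot(P[...,0]-.549,P[...,1]+.005)<.07)&(d>0)
q=(P[m][:,:2]*1000).astype(np.float32);print(m.sum(),np.median(P[m][:,2]),cv2.minAreaRect(q))
E
```

```text
t 16.6 pos [ 0.5484 -0.1101  0.1499] q [ 0.9   0.81 -0.67  1.87 -0.34  0.9   0.58] F [ 0.6 -0.5 -0.6] w 0.0849 g 0.0
inc [-0.0344, 0.0049, 0.6315, -0.001, 0.0019, -0.0002] mm [ -6.9   1.  126.3] deg [-0.2  0.3 -0. ]
5546 0.06275104974717058 ((549.0574951171875, -6.920978546142578), (58.96440124511719, 96.95465850830078), 0.056651897728443146)
```

View pics/w2.png

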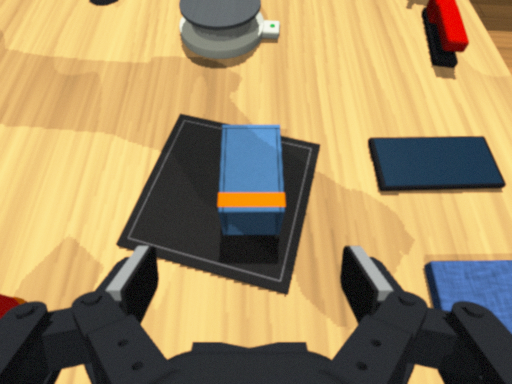

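>>> play_rows --pt "-0.005 0.001 0.1 0 0 0" --pt "-0.015 0.003 0.26 0 0.001 0" --pt "-0.025 0.004 0.44 -0.001 0.002 0" --pt "-0.034 0.005 0.57 -0.001 0.002 0" --pt "-0.034 0.005 0.63 -0.001 0.002 0"

```text
t: 17.27
eef_pos: [0.5482, -0.0255, 0.0538]
tool_rot: [-0.273, 0.653, 0.652, 0.271]
wrist_force: [-0.3, -0.5, -0.2]
gripper_width: 0.085
grasp_force: 0.0
```

>>> play_rows --pt "0 0 0 0 0 0" --pt "0 0 0 0 0 0" --pt "0 0 0 0 0 0" --pt "0 0 0 0 0 0" --pt "0 0 0 0 0 0"

```text
t: 17.9
eef_pos: [0.5487, -0.0269, 0.0545]
tool_rot: [-0.272, 0.654, 0.652, 0.271]
wrist_force: [0.1, 0.0, -0.1]
gripper_width: 0.0851
grasp_force: 0.0
```

```bash
python3 p.py .549 -.0055 .033 0 45 .003
```

```text
t 17.9 pos [ 0.5487 -0.0269  0.0545] q [ 0.8   0.94 -0.69  1.98 -0.37  0.62  0.6 ] F [ 0.1  0.  -0.1] w 0.0851 g 0.0
inc [-0.0009, 0.0016, 0.1367, 0.0, -0.0008, -0.0009] mm [-0.2  0.3 27.3] deg [ 0.  -0.1 -0.2]
```

>>> play_rows --pt "0 0 0.04 0 0 0" --pt "0 0.001 0.08 0 0 0" --pt "0 0.0015 0.115 0 -0.0005 -0.0005" --pt "-0.001 0.0015 0.135 0 -0.001 -0.001" --pt "-0.001 0.0015 0.137 0 -0.001 -0.001"

```text
t: 18.52
eef_pos: [0.5487, -0.0069, 0.0347]
tool_rot: [-0.271, 0.653, 0.654, 0.27]
wrist_force: [-0.1, -0.1, -0.7]
gripper_width: 0.085
grasp_force: 0.0
```

>>> play_rows --pt "0 0 0 0 0 0" --pt "0 0 0 0 0 0" --pt "0 0 0 0 0 0" --pt "0 0 0 0 0 0" --pt "0 0 0 0 0 0" --gripper 50 --newtons 32

```text
t: 19.15
eef_pos: [0.5491, -0.0076, 0.0351]
tool_rot: [-0.27, 0.653, 0.653, 0.271]
wrist_force: [-0.6, -3.4, 5.7]
gripper_width: 0.0573
grasp_force: 35.0
```

```bash
python3 p.py .549 -.0055 .033 0 45 .003
```

```text
t 19.15 pos [ 0.5491 -0.0076  0.0351] q [ 0.77  0.97 -0.69  2.   -0.37  0.56  0.61] F [-0.6 -3.4  5.7] w 0.0573 g 34.9954891204834
inc [-0.0, -0.0006, -0.0001, 0.0001, 0.0001, 0.0001] mm [-0.  -0.1 -0. ] deg [0. 0. 0.]
```

>>> play_rows --pt "0.01 0 -0.01 0 0 0" --pt "0.03 0 -0.03 0 0 0" --pt "0.06 0 -0.06 0 0 0" --pt "0.1 0 -0.1 0 0 0" --pt "0.15 0 -0.15 0 0 0"

```text
t: 19.77
eef_pos: [0.5488, -0.0072, 0.0783]
tool_rot: [-0.271, 0.653, 0.654, 0.27]
wrist_force: [0.4, 0.4, -2.4]
gripper_width: 0.057
grasp_force: 34.5
```

>>> play_rows --pt "0.07 0 -0.07 0 0 0" --pt "0.17 0 -0.17 0 0 0" --pt "0.28 0 -0.28 0 0 0" --pt "0.38 0 -0.38 0 0 0" --pt "0.43 0 -0.43 0 0 0"

```text
t: 20.4
eef_pos: [0.549, -0.0071, 0.2012]
tool_rot: [-0.27, 0.653, 0.654, 0.271]
wrist_force: [0.3, 0.8, -3.4]
gripper_width: 0.0573
grasp_force: 34.8
```

```bash
python3 p.py .53 .12 .25 0 0
```

```text
t 20.4 pos [ 0.549  -0.0071  0.2012] q [ 0.81  0.71 -0.75  1.95 -0.43  0.82  0.49] F [ 0.3  0.8 -3.4] w 0.0573 g 34.75398302078247
inc [0.6227, -0.094, 0.2756, 0.0005, -0.2495, 0.0006] mm [124.5 -18.8  55.1] deg [  0.1 -44.9   0.1]
```

>>> play_rows --pt "0.05 -0.008 0.02 0 -0.02 0" --pt "0.15 -0.023 0.06 0 -0.06 0" --pt "0.28 -0.042 0.12 0 -0.115 0" --pt "0.42 -0.063 0.18 0 -0.17 0" --pt "0.56 -0.085 0.25 0 -0.225 0"

```text
t: 21.02
eef_pos: [0.5316, 0.0992, 0.239]
tool_rot: [-0.051, 0.705, 0.706, 0.045]
wrist_force: [0.4, 0.1, -3.7]
gripper_width: 0.0573
grasp_force: 34.9
```

```bash
python3 p.py .504 .279 .20 0 -45
```

```text
t 21.02 pos [0.5316 0.0992 0.239 ] q [ 0.07  0.38 -0.37  2.    0.    0.76 -0.27] F [ 0.4  0.1 -3.7] w 0.0573 g 34.88369822502136
inc [0.8645, -0.1339, 0.3169, -0.0022, -0.2935, 0.0018] mm [172.9 -26.8  63.4] deg [ -0.4 -52.8   0.3]
```

>>> play_rows --pt "0.15 -0.023 0.05 0 -0.05 0" --pt "0.29 -0.046 0.1 -0.001 -0.1 0.001" --pt "0.42 -0.065 0.15 -0.001 -0.145 0.001" --pt "0.53 -0.082 0.19 -0.001 -0.18 0.001" --pt "0.62 -0.096 0.23 -0.002 -0.21 0.001"

```text
t: 21.65
eef_pos: [0.5112, 0.2298, 0.2095]
tool_rot: [0.182, 0.682, 0.685, -0.183]
wrist_force: [0.6, -1.0, -3.1]
gripper_width: 0.0579
grasp_force: 35.1
```

```bash
python3 p.py .504 .279 .18 0 -45
```

```text
t 21.65 pos [0.5112 0.2298 0.2095] q [-0.66  0.57 -0.14  1.83  0.47  1.18 -1.06] F [ 0.6 -1.  -3.1] w 0.0579 g 35.1442015171051
inc [0.287, -0.0346, 0.0054, -0.0001, -0.084, 0.0016] mm [57.4 -6.9  1.1] deg [ -0.  -15.1   0.3]
```

>>> play_rows --pt "0.08 -0.01 0.001 0 -0.024 0" --pt "0.16 -0.02 0.003 0 -0.048 0.001" --pt "0.23 -0.028 0.004 0 -0.068 0.0015" --pt "0.275 -0.034 0.005 0 -0.081 0.0015" --pt "0.287 -0.0345 0.0055 0 -0.084 0.0015"

```text
t: 22.28
eef_pos: [0.5046, 0.2775, 0.1795]
tool_rot: [0.269, 0.654, 0.653, -0.271]
wrist_force: [-0.2, -0.4, -2.1]
gripper_width: 0.0577
grasp_force: 35.2
```

>>> play_rows --pt "0 0 0 0 0 0" --pt "0 0 0 0 0 0" --pt "0 0 0 0 0 0" --pt "0 0 0 0 0 0" --pt "0 0 0 0 0 0"

```text
t: 22.9
eef_pos: [0.5053, 0.2766, 0.1806]
tool_rot: [0.269, 0.655, 0.653, -0.27]
wrist_force: [-0.7, 0.4, -1.8]
gripper_width: 0.0578
grasp_force: 35.2
```

```bash
python3 p.py .504 .279 .115 0 -45; python3 - <<'E'
from h import *
p,d=save('scene','s2'); cv2.imwrite('pics/s2c.png',cv2.resize(p[170:330,250:450,::-1],None,fx=3,fy=3))
P=cloud('scene',d)
k=(d>0)&(abs(P[...,0]-.504)<.05)&(abs(P[...,1]-.277)<.05)
b=k&(p[...,2].astype(int)>p[...,0]+20)&(P[...,2]>.11)
q=P[b]; print(b.sum(),q.min(0),q.max(0))
E
```

```text
t 22.9 pos [0.5053 0.2766 0.1806] q [-0.82  0.74 -0.08  1.7   0.52  1.4  -1.18] F [-0.7  0.4 -1.8] w 0.0578 g 35.23026645183563
inc [0.2395, -0.0066, 0.2241, -0.0006, -0.001, -0.0006] mm [47.9 -1.3 44.8] deg [-0.1 -0.2 -0.1]
499 [0.47561958 0.24674403 0.13558654] [0.5346631  0.30525071 0.23113026]
```

View pics/s2c.png

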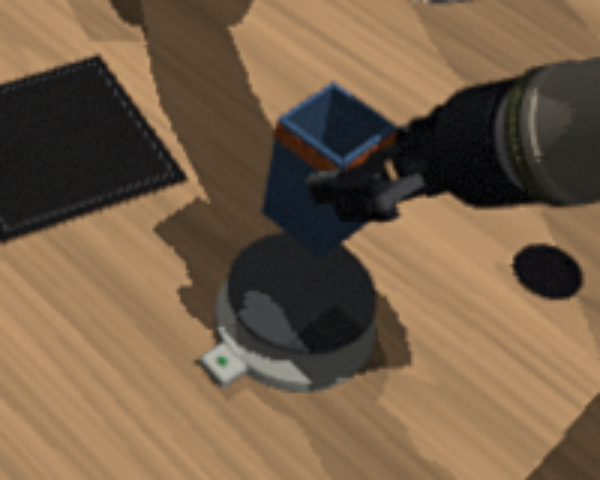

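>>> play_rows --pt "0.035 0 0.03 0 0 0" --pt "0.1 -0.003 0.09 0 0 0" --pt "0.17 -0.005 0.16 0 -0.001 0" --pt "0.225 -0.006 0.21 -0.0005 -0.001 -0.0005" --pt "0.2395 -0.0065 0.224 -0.0005 -0.001 -0.0005"

```text
t: 23.58
eef_pos: [0.5035, 0.2788, 0.1132]
tool_rot: [0.271, 0.653, 0.653, -0.272]
wrist_force: [0.2, 0.9, -2.6]
gripper_width: 0.0577
grasp_force: 35.2
```

>>> play_rows --pt "0 0 0 0 0 0" --pt "0.005 0 0.005 0 0 0" --pt "0.011 0 0.011 0 0 0" --pt "0.018 0 0.018 0 0 0" --pt "0.021 0 0.021 0 0 0"

```text
t: 24.2
eef_pos: [0.504, 0.2791, 0.1089]
tool_rot: [0.271, 0.653, 0.653, -0.271]
wrist_force: [0.5, -0.1, -3.1]
gripper_width: 0.0574
grasp_force: 35.2
```

```bash
python3 p.py .504 .279 .102 0 -45
```

```text
t 24.2 pos [0.504  0.2791 0.1089] q [-0.83  0.83 -0.08  1.73  0.53  1.3  -1.24] F [ 0.5 -0.1 -3.1] w 0.0574 g 35.1984179019928
inc [0.0241, 0.0002, 0.0246, -0.0, 0.0001, -0.0] mm [4.8 0.  4.9] deg [-0.  0. -0.]
```

>>> play_rows --pt "0.006 0 0.006 0 0 0" --pt "0.012 0 0.012 0 0 0" --pt "0.018 0 0.018 0 0 0" --pt "0.024 0 0.024 0 0 0" --pt "0.024 0 0.024 0 0 0"

```text
t: 24.82
eef_pos: [0.5039, 0.279, 0.102]
tool_rot: [0.271, 0.653, 0.653, -0.271]
wrist_force: [-0.0, 0.2, -4.0]
gripper_width: 0.0574
grasp_force: 35.2
```

>>> play_rows --pt "0.002 0 0.002 0 0 0" --pt "0.004 0 0.004 0 0 0" --pt "0.005 0 0.005 0 0 0" --pt "0.005 0 0.005 0 0 0" --pt "0.005 0 0.005 0 0 0"

```text
t: 25.45
eef_pos: [0.504, 0.2791, 0.1007]
tool_rot: [0.271, 0.653, 0.653, -0.271]
wrist_force: [0.3, 0.2, -2.8]
gripper_width: 0.0573
grasp_force: 35.2
```

Now finer steps, one call at a time.

>>> play_rows --pt "0.001 0 0.001 0 0 0" --pt "0.002 0 0.002 0 0 0" --pt "0.003 0 0.003 0 0 0" --pt "0.004 0 0.004 0 0 0" --pt "0.004 0 0.004 0 0 0"

```text
t: 26.08
eef_pos: [0.504, 0.2791, 0.0995]
tool_rot: [0.271, 0.653, 0.653, -0.271]
wrist_force: [0.0, 0.4, -2.7]
gripper_width: 0.0572
grasp_force: 35.2
```

>>> play_rows --pt "0.001 0 0.001 0 0 0" --pt "0.002 0 0.002 0 0 0" --pt "0.003 0 0.003 0 0 0" --pt "0.003 0 0.003 0 0 0" --pt "0.003 0 0.003 0 0 0"

```text
t: 26.7
eef_pos: [0.5039, 0.2791, 0.0987]
tool_rot: [0.271, 0.653, 0.653, -0.271]
wrist_force: [0.2, -0.4, -3.3]
gripper_width: 0.0574
grasp_force: 35.2
```

>>> play_rows --pt "0.001 0 0.001 0 0 0" --pt "0.002 0 0.002 0 0 0" --pt "0.0025 0 0.0025 0 0 0" --pt "0.0025 0 0.0025 0 0 0" --pt "0.0025 0 0.0025 0 0 0"

```text
t: 27.32
eef_pos: [0.504, 0.2791, 0.0984]
tool_rot: [0.271, 0.653, 0.653, -0.271]
wrist_force: [-0.3, 2.2, 2.2]
gripper_width: 0.0576
grasp_force: 35.7
```

>>> play_rows --pt "0 0 0 0 0 0" --pt "0 0 0 0 0 0" --pt "0 0 0 0 0 0" --pt "0 0 0 0 0 0" --pt "0 0 0 0 0 0" --gripper 85

```text
t: 27.95
eef_pos: [0.504, 0.2791, 0.098]
tool_rot: [0.271, 0.653, 0.653, -0.271]
wrist_force: [-0.5, 0.5, 0.2]
gripper_width: 0.085
grasp_force: 0.0
```

>>> play_rows --pt "0 0 -0.03 0 0 0" --pt "0 0 -0.12 0 0 0" --pt "0 0 -0.28 0 0 0" --pt "0 0 -0.48 0 0 0" --pt "0 0 -0.7 0 0 0"

```text
t: 28.58
eef_pos: [0.5037, 0.3797, 0.1988]
tool_rot: [0.27, 0.653, 0.653, -0.271]
wrist_force: [0.3, -0.4, 0.4]
gripper_width: 0.085
grasp_force: 0.0
```

>>> play_rows --pt "0 0 -0.1 0 0 0" --pt "0 0 -0.15 0 0 0" --pt "0 0 -0.15 0 0 0" --pt "0 0 -0.15 0 0 0" --pt "0 0 -0.15 0 0 0"

```text
t: 29.2
eef_pos: [0.504, 0.3985, 0.2177]
tool_rot: [0.271, 0.653, 0.653, -0.271]
wrist_force: [-0.4, -0.7, -0.1]
gripper_width: 0.0851
grasp_force: 0.0
```

```bash
python3 - <<'E'
from h import *
for n in('top','scene'):
    p,d=save(n,'e'+n);P=cloud(n,d)
    m=(d>0)&(P[...,2]>.13)&(P[...,2]<.15)&(abs(P[...,0]-.504)<.045)&(abs(P[...,1]-.277)<.045)
    print(n,m.sum(),np.median(P[m][:,2]),cv2.minAreaRect((P[m][:,:2]*1000).astype(np.float32)))
    if n=='scene': cv2.imwrite('pics/ec.png',cv2.resize(p[100:380,150:450,::-1],None,fx=2,fy=2))
E
```

```text
top 232 0.14127894558991327 ((501.2427978515625, 277.0865173339844), (60.195716857910156, 57.26332473754883), 89.6093521118164)
scene 461 0.1410331988271213 ((503.5029602050781, 278.729248046875), (61.30825424194336, 61.217735290527344), 1.909434199333191)
```

View pics/ec.png

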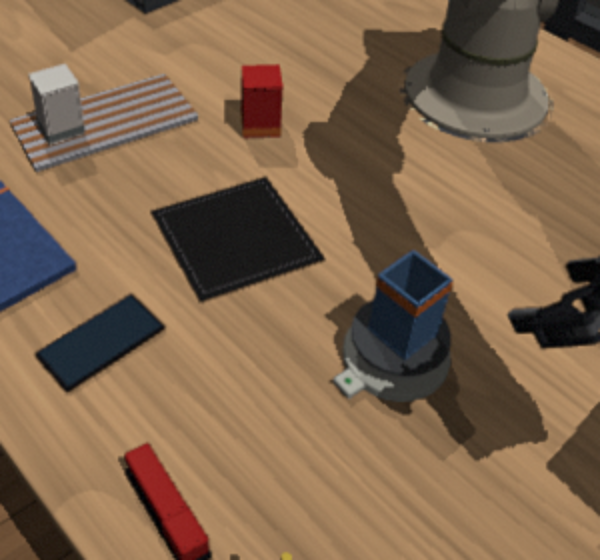

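The tumbler stands upright at about (410,310) in the crop, mouth up and centred within 3 mm. The bystanders are untouched and the gripper is clear, so I'm handing in.

```bash
python3 -c "from plant import bot; print(bot.job_done())"
```

```text
the job is handed in; nothing more can be done
None
```

The blue tumbler was laid on the rubber pad and let go, then stood upright, mouth up, on the warmer plate within about 3 mm of its centre; grip stayed near 35 N per pad, the other things look untouched in the last picture, and the job is handed in.

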